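Plug the drain of the bain-marie and cover it

ROBOT

A 7-joint arm with a two-finger parallel gripper is mounted at the origin on the work surface. World frame = base frame: x ahead of the robot, y to its left, z up, the work surface at z = 0. Lengths are in m, angles in rad, forces in N, time in s.
With the tool pointing down it reaches from about 0.4 to 0.875 m from the base axis. Payload 19.3 kg.
Tool frame: the origin (TCP) lies midway between the tips of the shut fingers; the grasp point (between the pads) lies 19 mm behind it; z points along the fingers, y is the line along which they close (so a half turn about z gives the same grasp; the last joint's range is limited). The gripper opens to 85 mm and grips with 20 to 120 N. Pads are 22 mm wide; open, the fingers measure 114 mm over their backs; the gripper's body (76 mm by 85 mm) begins 54 mm behind the grasp point. The pads swing forward as they close: fully open they stand 13 mm farther back than shut.
Start: joints at [-1.189, 0.521, -0.036, 1.599, 0.021, 1.021, -0.113], TCP at [0.273, 0.562, 0.231] pointing down, gripper open.
Joint ranges: [-2.91, 2.91], [-0.3, 2.13], [-1.5, 1.42], [0.17, 2.43], [-1.26, 4.41], [0.16, 1.93], [-2.52, 2.52]. Speed limits (rad/s): [1.89, 1.89, 2.39, 2.39, 3.01, 3.01, 3.01].

INTERFACE

Orientations are given as [roll, pitch, yaw] about the fixed x, y, z axes, in that order (R = Rz(yaw) Ry(pitch) Rx(roll)).
In Python, from workcell import * gives the robot as it stands. The module is installed in compiled form; this text tells all that it offers.
- The arm moves only by the tool play_rows, never from a script. Its argument "deltas" is a list of rows, each a list of 7 numbers: the shift along the tool's x, y, z in units of 500 mm (1.0 is 500 mm), then the turn, a rotation vector about the tool's x, y, z in units of 120 degrees (1.0 is 120 degrees), then the closure, from 0 (fully open) to 1 (shut). A call has 1 to 10 rows; each row is the pose to reach, as a shift and turn from the pose commanded when the call began, along the tool's axes at that moment; what a row does not reach only later rows make up. A row lasts 1/10 s, in which the tool goes at most 50 mm and 8.59 degrees, less where a joint would pass 70% of its speed; a pose out of reach is approached as far as the arm can. A call with a number of a shift or a turn outside -1 to 1 is refused whole. A call with a gripper value outside its range is refused whole. The fingers move at their own pace and stop on an object; "newtons" is the grip in N (left out, the last holds). Time passes only in rows, so rows that repeat a pose let the fingers close. It gives the time, the measured TCP pose, the force, the opening and the grip force at its end, in the units of the state.
- observe(): the state, without advancing time (a new reading comes with each control period).
- grab_frame(name): name is "side" or "top" or "wrist"; returns the picture (480x640x3 uint8, red, green, blue); there is no depth.
- get_calibration(name): a dict with "fovy" (degrees; the focal length in pixels is half the picture's height over the tangent of half this angle, whatever the lens; pixels are square), "cx", "cy" (the principal point, pixels), "xyz" and "rotation" of the camera in the world. Camera axes: x right, y down, z forward; pixel columns grow to the right and rows downward; lengths in m; the calibration is good to about 2 mm. A picture is of the moment at which its call begins: read the wrist's pose just before it. get_calibration takes no time and is no camera call; for the wrist camera it gives the pose at the moment of the call.
- job_done(): hands the job in; it is judged then, once.
The state is a dict: "clock": time; "qpos": joint angles; "qd": joint speeds; "joint_efforts": joint torques, N m; "position": TCP position; "tool_rot": TCP orientation; "force": force on the tool from outside, world axes, zero at the start; "moment": the same for the moment, N m; "grip_width": finger opening in m; "finger_force": force on a finger pad.
Only numpy, scipy, OpenCV 4.12 (cv2) and the standard library are available. Lean on these libraries where they do the work, as an engineer would, in place of code of your own. Each camera call takes 0.05 s, during which the arm holds its last target. There are 200 camera calls.

TASK

The brass drain plug in the floor of the bain-marie's well has only been started by hand: screw it in clockwise until its taper bites and it is snug, about half a newton-metre at the plug, without forcing it. Then set the domed strainer gently down over it, inside the lip of the drain, and leave the jug, the pear and the bowl where they are.

Things in the scene. Friction and masses are not known exactly. Their poses are not given: they have to be found in the camera images.
- bainmarie: Countertop stainless bain-marie, fixed, 290 (its x) by 340 (its y) by 160 mm high, with an open rectangular well 240 (x) by 300 (y) mm; the well's floor is 55 mm above the table and its walls reach up to 160 mm (rim bead to 164 mm). Black carrying handles stand out to 191 mm either side of the middle along y. Origin on the table under its middle, z up.
- drain: Round aluminium drain flange in the well's floor, 114 mm across, a 2 mm base with an upstanding lip round it (inner radius 54 mm, top 6 mm above the well's floor). Origin on its axis at the level of the well's floor; z up.
- plug: Brass taper plug on the drain's axis: square head 20 mm across the flats over a round collar 33 mm across. Origin on its axis; the head is 13 to 40 mm above the origin (its top about 42 mm above the drain's origin), the collar 5 to 13 mm. Flats face the plug's own x and y. It goes in clockwise seen from above, sinking 2.31 mm a turn; the collar never reaches the flange. It stays where it is left.
- plug_head (a point): Middle of the plug's top face, on its axis. The plug turns freely at first (0.03 N m); after 35 to 195 degrees, different each time and not visible, the taper bites and the moment needed to turn on rises steadily, to 0.5 N m in some 40 to 60 degrees more. The head winds up about 10 degrees per N m. No stop: under 0.35 N m it leaks, over 0.75 N m spoils the thread.
- strainer: Domed stainless drain strainer, open underneath, 96 mm across, the dome 58 mm high with 54 mm clear height inside and 90 mm clear width at the rim; black knob on top, 24 mm across, from 64 to 86 mm above the origin. 0.16 kg. Origin on its axis at the level of its rim (underside); z up. At the start it stands on the table to the left or the right of the bain-marie.
- jug: Clear plastic jug with a handle, 84 mm across, 105 mm high, standing on the table; to be left alone. Origin under its middle.
- pear: Peeled pear standing upright, 72 mm across and 108 mm high with its stem; to be left alone. Origin under its middle.
- bowl: White bowl 110 mm across, 45 mm high, standing on the table; to be left alone. Origin under its middle.
There are look-alikes about, which are no part of the job. Leave any purple look-alike of the strainer alone.

How it is judged:
By the outcome, as a careful person would: the job done as asked, in the order asked, and still so for the second after the job is handed in, with the robot touching nothing.
It also fails if it takes over 67 s, if anything falls off the work surface, if the arm or the gripper's body presses on something with over 40 N, if the wrist force passes 120 N, or if a joint passes its speed limit or range.

## Working session

There is one attempt and no reset: what is moved stays moved. The work goes in short steps, Python scripts to look and compute and a tool call to move; the robot and the scene stay as the last step left them, time stands still between calls to the robot, and variables do not carry over. Pictures are saved under pics/ and viewed, at most 14 in all, crops included, and the job is handed in when it is done.

Besides the shell and the picture viewer there is one more tool, called by a JSON object that holds its "api" and its "payload". play_rows: Moves the arm, as the interface text tells. Its arguments: {"type":"object","properties":{"deltas":{"type":"array"},"newtons":{"type":"number"}},"required":["deltas"]}

```bash
mkdir -p pics
cat > h.py <<'E'
from workcell import *
import numpy as np, cv2
from scipy.spatial.transform import Rotation as R
def rotm(c):
    r=np.array(c["rotation"],float)
    return r if r.shape==(3,3) else (R.from_euler('xyz',r).as_matrix() if r.size==3 else R.from_quat(r).as_matrix())
def ray(c,u,v):
    f=240/np.tan(np.radians(c["fovy"])/2)
    d=rotm(c)@np.array([(u-c["cx"])/f,(v-c["cy"])/f,1.]); return np.array(c["xyz"]),d
def onz(c,u,v,z):
    o,d=ray(c,u,v); return o+d*(z-o[2])/d[2]
def proj(c,p):
    f=240/np.tan(np.radians(c["fovy"])/2)
    q=rotm(c).T@(np.array(p)-np.array(c["xyz"])); return c["cx"]+f*q[0]/q[2],c["cy"]+f*q[1]/q[2]
def save(n,im): cv2.imwrite("pics/"+n+".png",im[:,:,::-1])
E
python3 - <<'E'
from h import *
for n in ("top","side"):
    print(n,get_calibration(n)); save(n+"0",grab_frame(n))
print(get_calibration("wrist")); print(observe())
E
```

```text
top {'fovy': 52.76951884565786, 'cx': 324.5911971560328, 'cy': 238.32923847937133, 'xyz': array([0.35521174, 0.04660054, 1.32922434]), 'rotation': array([-3.05616915,  0.02641927, -1.54460702])}
side {'fovy': 48.836849593305516, 'cx': 318.62289075969693, 'cy': 241.61233099419997, 'xyz': array([ 0.2399441 , -0.91793995,  0.90104812]), 'rotation': array([-2.23622315,  0.01444698, -0.21541776])}
{'fovy': 68.3958580080264, 'cx': 315.9949304617413, 'cy': 240.4163055109688, 'xyz': array([0.200547  , 0.59755951, 0.37470683]), 'rotation': array([2.82258108e+00, 2.94170058e-04, 1.11923129e+00])}
{'clock': 0.1, 'qpos': array([-1.18917861,  0.52191508, -0.03633535,  1.59990648,  0.02121587,
        1.02107888, -0.11280957]), 'qd': array([ 0.00055191, -0.00094571, -0.00137562, -0.0028639 ,  0.00107093,
       -0.00030639,  0.0012753 ]), 'joint_efforts': array([ 2.10933256e-03, -9.28490710e+01,  1.98339298e+00, -3.70530117e+01,
        1.81324087e-02,  5.39156361e-03,  2.37860428e-05]), 'position': array([0.27278605, 0.56202865, 0.23082364]), 'tool_rot': array([-3.14067313e+00,  7.18787553e-05,  2.68976878e+00]), 'force': array([ 0.71561947, -0.13486611, -0.8406926 ]), 'moment': array([0.00488959, 0.00982552, 0.05358707]), 'finger_force': 0.0, 'grip_width': 0.08531642920143898}
```

View pics/top0.png

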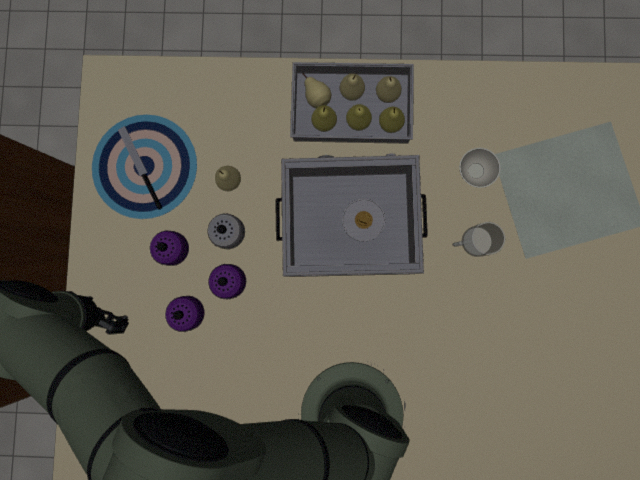

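View pics/side0.png

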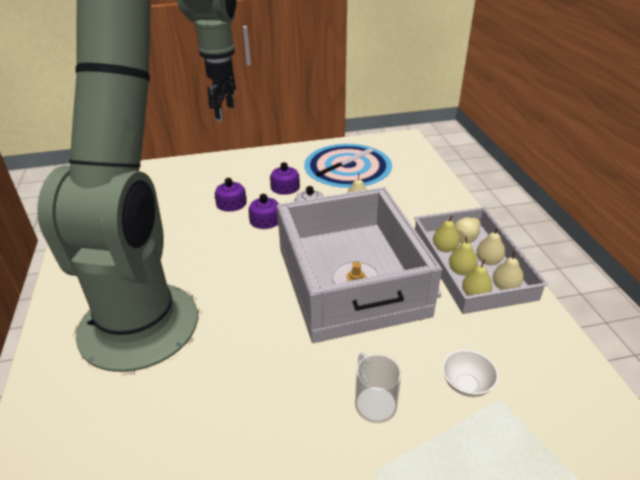

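Top view: real (grey) strainer at (226,231), drain/plug at (363,220), pear (228,178), jug (480,240), bowl (480,167). The side view agrees, with the plug at (356,272). Next I measure these.

Run:
```python
from h import *
ct,cs=get_calibration("top"),get_calibration("side")
T=cv2.imread("pics/top0.png");S=cv2.imread("pics/side0.png")
def blob(im,lo,hi,box):
    h=cv2.cvtColor(im,cv2.COLOR_BGR2HSV); m=cv2.inRange(h,lo,hi); k=np.zeros_like(m); x0,y0,x1,y1=box; k[y0:y1,x0:x1]=m[y0:y1,x0:x1]
    ys,xs=np.nonzero(k); return xs.mean(),ys.mean(),len(xs),xs.min(),xs.max(),ys.min(),ys.max()
b=blob(T,(8,110,40),(30,255,255),(335,195,395,245)); print("plug top",b, onz(ct,b[0],b[1],.09))
b=blob(S,(5,110,40),(30,255,255),(330,255,385,290)); print("plug side",b, onz(cs,b[0],b[1],.085))
k=blob(T,(0,0,0),(180,255,45),(212,218,235,242)); print("knob",k,onz(ct,k[0],k[1],.086))
k=blob(S,(0,0,0),(180,255,45),(300,182,322,200)); print("knob side",k,onz(cs,k[0],k[1],.077))
for c in((283,157),(419,156),(424,273),(284,276)): print("rim",onz(ct,*c,.162))
print("pear",onz(ct,228,178,.06))
z=cv2.resize(T[190:250,200:400],None,fx=4,fy=4,interpolation=3);cv2.imwrite("pics/crop0.png",z)
s=observe();print(R.from_euler('xyz',s["tool_rot"]).as_matrix().round(3), s["moment"],s["force"])
```

```text
plug top (np.float64(363.2577777777778), np.float64(219.39111111111112), 225, np.int64(355), np.int64(371), np.int64(211), np.int64(227)) [ 0.51178    -0.01617074  0.09      ]
plug side (np.float64(355.3097826086956), np.float64(271.9673913043478), 184, np.int64(347), np.int64(364), np.int64(262), np.int64(279)) [ 0.50931039 -0.03110882  0.085     ]
knob (np.float64(221.47560975609755), np.float64(228.609756097561), 82, np.int64(214), np.int64(231), np.int64(221), np.int64(238)) [0.47974363 0.35092782 0.086     ]
knob side (np.float64(309.40625), np.float64(190.4375), 32, np.int64(307), np.int64(312), np.int64(187), np.int64(193)) [0.47798602 0.34990589 0.077     ]
rim [0.65291242 0.18777929 0.162     ]
rim [ 0.66186609 -0.14552639  0.162     ]
rim [ 0.37675727 -0.16018408  0.162     ]
rim [0.36086623 0.17556029 0.162     ]
pear [0.61885247 0.34578505 0.06      ]
[[-0.9    0.437 -0.   ]
 [ 0.437  0.9   -0.001]
 [-0.    -0.001 -1.   ]] [0.00488959 0.00982552 0.05358707] [ 0.71561947 -0.13486611 -0.8406926 ]
```

View pics/crop0.png

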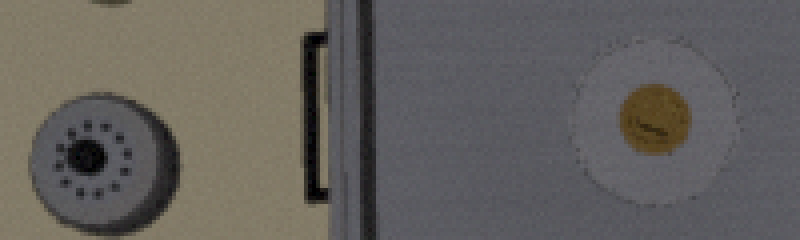

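{"api": "play_rows", "payload": {"deltas": [[-0.936, -0.834, 0, 0, 0, 0, 0], [-0.936, -0.834, 0, 0, 0, 0, 0], [-0.936, -0.834, 0, 0, 0, 0, 0], [-0.936, -0.834, 0, 0, 0, 0, 0], [-0.936, -0.834, 0, 0, 0, 0, 0], [-0.936, -0.834, 0, 0, 0, 0, 0], [-0.936, -0.834, 0, 0, 0, 0, 0], [-0.936, -0.834, 0, 0, 0, 0, 0], [-0.936, -0.834, 0, 0, 0, 0, 0], [-0.936, -0.834, 0, 0, 0, 0, 0]]}}

```text
clock: 1.1
position: [0.4638, 0.0981, 0.2314]
tool_rot: [3.141, 0.0, 2.69]
force: [1.7, 0.4, -0.6]
grip_width: 0.0853
finger_force: 0.0
```

```bash
cat > go.py <<'E'
from h import *
import sys
def delta(p,yaw=None):
    s=observe(); M=R.from_euler('xyz',s["tool_rot"]); d=M.inv().apply(np.array(p)-s["position"])/.5
    r=np.zeros(3)
    if yaw is not None: r=(M.inv()*R.from_euler('xyz',[np.pi,0,yaw])).as_rotvec()/np.radians(120)
    print("delta",d.round(4),r.round(4),"yaw",s["tool_rot"].round(4),"pos",s["position"].round(4),"q",s["qpos"].round(2),"t",s["clock"],"M",s["moment"].round(3),"F",s["force"].round(2))
if __name__=="__main__":
    a=list(map(float,sys.argv[1:])); delta(a[:3],a[3] if len(a)>3 else None)
E
python3 go.py .512 -.017 .231
```

```text
delta [-0.1872 -0.165   0.0007] [0. 0. 0.] yaw [3.1415 0.     2.69  ] pos [0.4638 0.0981 0.2314] q [-0.43  0.28  0.12  1.99 -0.04  0.87  0.83] t 1.1 M [ 0.035 -0.078  0.069] F [ 1.67  0.44 -0.6 ]
```

{"api": "play_rows", "payload": {"deltas": [[-0.187, -0.165, 0, 0, 0, 0, 0], [-0.187, -0.165, 0, 0, 0, 0, 0], [-0.187, -0.165, 0, 0, 0, 0, 0], [-0.187, -0.165, 0, 0, 0, 0, 0]]}}

```text
clock: 1.5
position: [0.5122, -0.0188, 0.231]
tool_rot: [-3.14, 0.0, 2.685]
force: [-0.3, 0.9, -0.7]
grip_width: 0.0854
finger_force: 0.0
```

Run:
```python
from h import *
s=observe();c=get_calibration("wrist");im=grab_frame("wrist");save("w1",im);print(c,s["position"],s["tool_rot"],s["qpos"].round(2))
np.save("w1.npy",c)
print(proj(c,[.512,-.017,.097]))
```

```text
{'fovy': 68.3958580080264, 'cx': 315.9949304617413, 'cy': 240.4163055109688, 'xyz': array([0.44012302, 0.01715999, 0.37492465]), 'rotation': array([2.82220856e+00, 5.05795916e-04, 1.11411511e+00])} [ 0.51219607 -0.01882875  0.23103698] [-3.14036787e+00  4.57677304e-04  2.68466304e+00] [-0.21  0.35  0.17  1.9  -0.07  0.9   1.11]
(np.float64(317.4340212158426), np.float64(226.09551205114175))
```

View pics/w1.png

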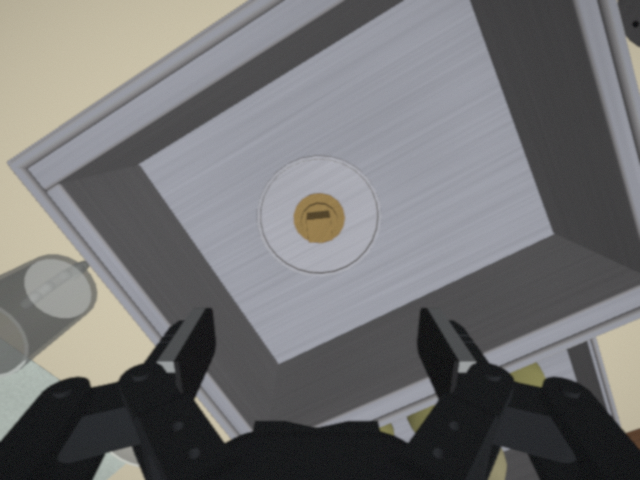

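Wrist view: drain lip is an ellipse centred near (320,213), with the plug at (319,217). I'll fit the lip and enlarge the head.

Run:
```python
from h import *
c=np.load("w1.npy",allow_pickle=True).item();im=cv2.imread("pics/w1.png")
g=cv2.cvtColor(im,cv2.COLOR_BGR2GRAY)
# lip: radial max-gradient points
P=[]
for a in np.radians(range(0,360,5)):
    r=np.arange(50,68,.5);x=(320+r*np.cos(a)).astype(np.float32);y=(213+r*np.sin(a)).astype(np.float32)
    v=cv2.remap(cv2.GaussianBlur(g,(3,3),0),x[None],y[None],1)[0].astype(float);i=v.argmin();P.append((x[i],y[i]))
P=np.array(P,np.float32);W=np.array([onz(c,*p,.059)[:2] for p in P],np.float32)
for _ in range(4):
    A=np.c_[2*W,np.ones(len(W))];s=np.linalg.lstsq(A,(W**2).sum(1),rcond=None)[0];r=np.sqrt(s[2]+s[0]**2+s[1]**2)
    e=abs(np.hypot(*(W-s[:2]).T)-r);W=W[e<max(2*np.median(e),.0005)]
print("drain",s[:2],r,len(W))
h=cv2.cvtColor(im,cv2.COLOR_BGR2HSV);m=cv2.inRange(h,(8,90,40),(30,255,255));m[:180]=0;m[260:]=0;m[:,:280]=0;m[:,360:]=0
ys,xs=np.nonzero(m);print("brass",xs.mean(),ys.mean(),xs.min(),xs.max(),ys.min(),ys.max())
z=im[185:250,280:360];z=cv2.resize(z,None,fx=9,fy=9,interpolation=2).astype(float)
cv2.imwrite("pics/w1c.png",np.clip((z-60)*1.6,0,255).astype(np.uint8))
```

```text
drain [ 0.51371887 -0.01661889] 0.055549883568799495 34
brass 318.69903433476395 217.65396995708156 295 343 194 241
```

View pics/w1c.png

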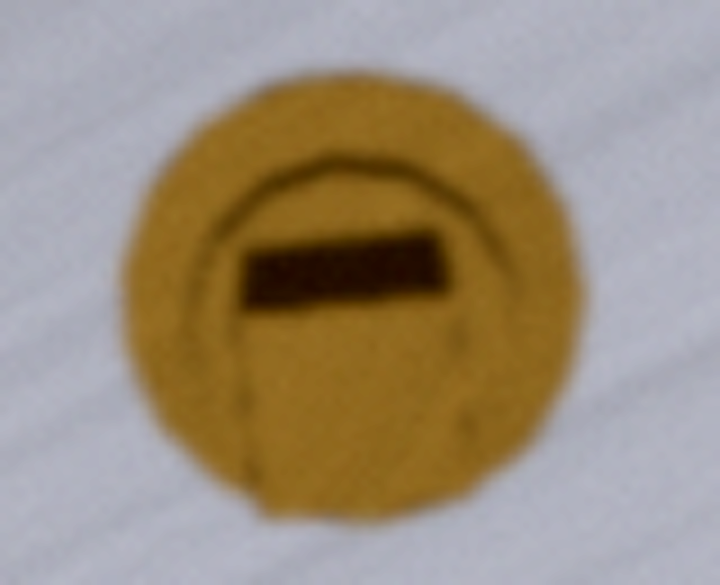

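Crop: the dark band is the head's camera-facing flat, and the top-face edge runs (245,305)–(445,288) in the crop.

```bash
python3 - <<'E'
from h import *
c=np.load("w1.npy",allow_pickle=True).item()
q=lambda x,y,z:onz(c,280+(x+.5)/9-.5,185+(y+.5)/9-.5,z)
for (a,b,z) in(((245,307),(445,290),.097),((245,250),(440,234),.070)):
    A,B=q(*a,z),q(*b,z);d=B-A;print(A,B,np.linalg.norm(d),"ang",np.degrees(np.arctan2(d[1],d[0]))%90)
    n=np.array([-d[1],d[0],0])/np.linalg.norm(d); 
    for s in(1,-1):print((A+B)/2+s*.01*n)
E
for y in 3.91 2.34; do python3 go.py .513 -.017 .16 $y; done
```

```text
[ 0.50255133 -0.02201114  0.097     ] [ 0.50908209 -0.00512812  0.097     ] 0.018102128488289505 ang 68.85234996617834
[ 0.49649017 -0.0099619   0.097     ]
[ 0.51514325 -0.01717735  0.097     ]
[ 0.50343797 -0.02321951  0.07      ] [ 0.51044515 -0.0052922   0.07      ] 0.01924809625748478 ang 68.65113953814455
[ 0.49762775 -0.0106154   0.07      ]
[ 0.51625537 -0.01789631  0.07      ]
delta [-0.003   0.0005  0.1419] [-2.00e-04 -4.00e-04 -5.84e-01] yaw [-3.1409e+00 -4.0000e-04  2.6868e+00] pos [ 0.5116 -0.0165  0.2309] q [-0.22  0.35  0.17  1.9  -0.07  0.9   1.11] t 1.55 M [ 0.047 -0.002 -0.01 ] F [-0.14  0.85 -0.15]
delta [-0.003   0.0005  0.1419] [-4.000e-04 -1.000e-04  1.656e-01] yaw [-3.1409e+00 -4.0000e-04  2.6868e+00] pos [ 0.5116 -0.0165  0.2309] q [-0.22  0.35  0.17  1.9  -0.07  0.9   1.11] t 1.55 M [ 0.047 -0.002 -0.01 ] F [-0.14  0.85 -0.15]
```

{"api": "play_rows", "payload": {"deltas": [[-0.006, 0.001, 0.1, 0, 0, -0.04, 0], [-0.006, 0.001, 0.2, 0, 0, -0.04, 0], [-0.006, 0.001, 0.28, 0, 0, -0.04, 0], [-0.006, 0.001, 0.31, 0, 0, -0.04, 0], [-0.006, 0.001, 0.31, 0, 0, -0.04, 0], [-0.006, 0.001, 0.31, 0, 0, -0.04, 0]]}}

```text
clock: 2.15
position: [0.5146, -0.0151, 0.0768]
tool_rot: [3.141, -0.0, 2.774]
force: [0.7, 0.4, 0.9]
grip_width: 0.0853
finger_force: 0.0
```

```bash
python3 go.py .5145 -.0172 .076 2.771
python3 - <<'E'
from h import *
c=get_calibration("wrist");im=grab_frame("wrist");save("w2",im)
E
```

```text
delta [-0.0013 -0.0039  0.0017] [ 0.0001 -0.      0.0017] yaw [ 3.1414 -0.      2.7745] pos [ 0.5146 -0.0151  0.0768] q [-0.16  0.59  0.11  2.01 -0.11  0.55  1.22] t 2.15 M [-0.016  0.004 -0.041] F [0.72 0.37 0.87]
```

View pics/w2.png

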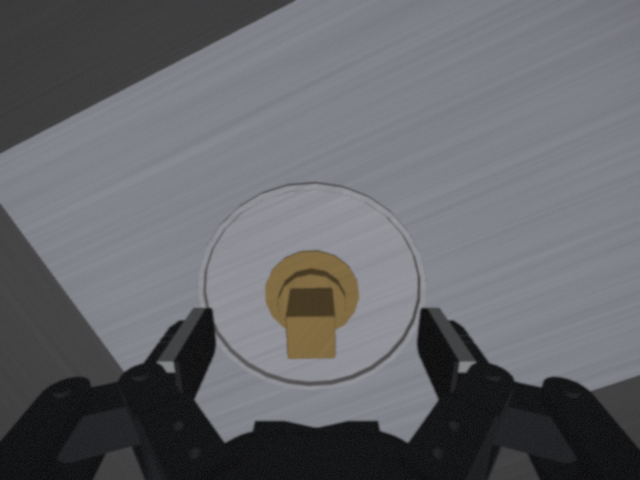

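Head centred at column 311 against the fingers' 316, about 2 mm off, and its near edge is level at row 317, so the yaw is right.

```bash
python3 go.py .5145 -.0172 .076 2.771
```

```text
delta [-0.0005 -0.004   0.0027] [0.0003 0.0005 0.0015] yaw [3.1409e+00 1.1000e-03 2.7742e+00] pos [ 0.515  -0.0152  0.0774] q [-0.16  0.59  0.11  2.01 -0.11  0.55  1.22] t 2.2 M [ 0.03  -0.033  0.034] F [-0.94 -0.29  0.19]
```

{"api": "play_rows", "payload": {"deltas": [[0, -0.004, 0.002, 0, 0, 0.001, 0], [0, -0.004, 0.002, 0, 0, 0.001, 0.4], [0, -0.004, 0.002, 0, 0, 0.001, 1], [0, -0.004, 0.002, 0, 0, 0.001, 1], [0, -0.004, 0.002, 0, 0, 0.001, 1], [0, -0.004, 0.002, 0, 0, 0.001, 1], [0, -0.004, 0.002, 0, 0, 0.001, 1], [0, -0.004, 0.002, 0, 0, 0.001, 1]], "newtons": 70}}

```text
clock: 3.0
position: [0.5141, -0.0174, 0.0756]
tool_rot: [3.141, 0.0, 2.772]
force: [-1.6, 1.4, 8.3]
grip_width: 0.0187
finger_force: 68.7
```

```bash
python3 go.py .5145 -.0172 .076 2.771
```

```text
delta [-0.0007  0.0007 -0.0007] [0.0003 0.0002 0.0003] yaw [3.1411e+00 4.0000e-04 2.7717e+00] pos [ 0.5141 -0.0174  0.0756] q [-0.16  0.59  0.1   2.01 -0.11  0.54  1.23] t 3.0 M [ 0.462  0.35  -0.018] F [-1.55  1.45  8.31]
```

{"api": "play_rows", "payload": {"deltas": [[0, 0, 0, 0, 0, 0.04, 1], [0, 0, 0, 0, 0, 0.08, 1], [0, 0, 0.0001, 0, 0, 0.12, 1], [0, 0, 0.0002, 0, 0, 0.17, 1], [0, 0, 0.0003, 0, 0, 0.22, 1], [0, 0, 0.0004, 0, 0, 0.27, 1], [0, 0, 0.0005, 0, 0, 0.31, 1], [0, 0, 0.0005, 0, 0, 0.333, 1], [0, 0, 0.0005, 0, 0, 0.333, 1]]}}

```text
clock: 3.9
position: [0.5146, -0.0168, 0.0754]
tool_rot: [3.14, -0.0, 2.073]
force: [2.1, 5.4, 5.9]
grip_width: 0.0184
finger_force: 68.5
```

```bash
cat > m.py <<'E'
from h import *
L=[]
for i in range(4):
    s=observe();L.append(np.r_[s["moment"],s["force"]])
    if i<3: grab_frame("side")
L=np.array(L);print("Mz",L[:,2].round(3),L[:,2].mean().round(3),"F",L[:,3:].mean(0).round(1),"Mxy",L[:,:2].mean(0).round(2))
print(s["clock"],s["position"].round(4),"yaw",np.degrees(s["tool_rot"][2]).round(2),"q7",s["qpos"][6].round(3),"w",s["grip_width"].round(4),s["finger_force"])
E
python3 m.py
```

```text
Mz [-0.01  -0.023 -0.068 -0.034] -0.034 F [1.9 5.5 5.7] Mxy [ 1.17 -0.36]Traceback (most recent call last):
  File "m.py", line 7, in <module>
    print(s["clock"],s["position"].round(4),"yaw",np.degrees(s["tool_rot"][2]).round(2),"q7",s["qpos"][6].round(3),"w",s["grip_width"].round(4),s["finger_force"])
                                                                                                                       ^^^^^^^^^^^^^^^^^^^^^
AttributeError: 'float' object has no attribute 'round'
```

{"api": "play_rows", "payload": {"deltas": [[0, 0, 0, 0, 0, 0.035, 1], [0, 0, 0.0001, 0, 0, 0.07, 1], [0, 0, 0.0002, 0, 0, 0.105, 1], [0, 0, 0.0002, 0, 0, 0.14, 1], [0, 0, 0.0003, 0, 0, 0.167, 1], [0, 0, 0.0003, 0, 0, 0.167, 1]]}}

```text
clock: 4.65
position: [0.515, -0.0166, 0.0753]
tool_rot: [3.139, -0.001, 1.723]
force: [4.8, 5.9, 5.1]
grip_width: 0.0184
finger_force: 68.4
```

```bash
sed -i 's/s\["grip_width"\].round(4)/round(s["grip_width"],4)/' m.py; python3 m.py
```

```text
Mz [-0.045  0.011 -0.087  0.062] -0.015 F [4.6 6.3 4.6] Mxy [ 1.34 -0.83]
4.8 [ 0.5149 -0.0166  0.0753] yaw 98.85 q7 0.475 w 0.0182 68.34130525588989
```

{"api": "play_rows", "payload": {"deltas": [[0, 0, 0, 0, 0, 0.035, 1], [0, 0, 0.0001, 0, 0, 0.07, 1], [0, 0, 0.0002, 0, 0, 0.105, 1], [0, 0, 0.0002, 0, 0, 0.14, 1], [0, 0, 0.0003, 0, 0, 0.167, 1], [0, 0, 0.0003, 0, 0, 0.167, 1]]}}

```text
clock: 5.4
position: [0.5153, -0.0166, 0.0752]
tool_rot: [3.139, -0.001, 1.373]
force: [6.3, 5.0, 3.2]
grip_width: 0.0188
finger_force: 68.4
```

```bash
python3 m.py
```

```text
Mz [-0.007 -0.017 -0.017 -0.007] -0.012 F [6.9 5.4 3.1] Mxy [ 1.39 -1.4 ]
5.55 [ 0.5153 -0.0166  0.0752] yaw 78.81 q7 0.223 w 0.0188 68.38890552520752
```

{"api": "play_rows", "payload": {"deltas": [[0, 0, 0, 0, 0, 0.035, 1], [0, 0, 0.0001, 0, 0, 0.07, 1], [0, 0, 0.0002, 0, 0, 0.105, 1], [0, 0, 0.0002, 0, 0, 0.14, 1], [0, 0, 0.0003, 0, 0, 0.167, 1], [0, 0, 0.0003, 0, 0, 0.167, 1]]}}

```text
clock: 6.15
position: [0.5157, -0.0168, 0.0751]
tool_rot: [3.139, -0.002, 1.024]
force: [7.8, 5.8, 3.5]
grip_width: 0.0184
finger_force: 68.7
```

```bash
python3 m.py
```

```text
Mz [0.177 0.162 0.169 0.181] 0.172 F [9.  5.8 2. ] Mxy [ 1.2  -1.85]
6.3 [ 0.5157 -0.0168  0.0751] yaw 58.78 q7 -0.031 w 0.0184 68.61300230026245
```

{"api": "play_rows", "payload": {"deltas": [[0, 0, 0, 0, 0, 0.025, 1], [0, 0, 0.0001, 0, 0, 0.05, 1], [0, 0, 0.0001, 0, 0, 0.075, 1], [0, 0, 0.0002, 0, 0, 0.1, 1], [0, 0, 0.0002, 0, 0, 0.1, 1]]}}

```text
clock: 6.8
position: [0.5159, -0.0169, 0.075]
tool_rot: [3.139, -0.003, 0.815]
force: [9.9, 5.6, 2.1]
grip_width: 0.0186
finger_force: 68.8
```

```bash
python3 m.py
```

```text
Mz [0.283 0.26  0.252 0.208] 0.251 F [10.1  5.   1.8] Mxy [ 1.03 -2.13]
6.95 [ 0.5159 -0.0169  0.0751] yaw 46.79 q7 -0.184 w 0.0186 68.75457286834717
```

{"api": "play_rows", "payload": {"deltas": [[0, 0, 0, 0, 0, 0.025, 1], [0, 0, 0.0001, 0, 0, 0.05, 1], [0, 0, 0.0001, 0, 0, 0.075, 1], [0, 0, 0.0002, 0, 0, 0.1, 1], [0, 0, 0.0002, 0, 0, 0.125, 1], [0, 0, 0.0002, 0, 0, 0.125, 1]]}}

```text
clock: 7.55
position: [0.5161, -0.0171, 0.075]
tool_rot: [3.139, -0.003, 0.553]
force: [11.0, 2.8, 2.1]
grip_width: 0.0183
finger_force: 69.1
```

```bash
python3 m.py
```

```text
Mz [0.407 0.441 0.431 0.41 ] 0.422 F [11.5  2.9  1.3] Mxy [ 0.71 -2.36]
7.7 [ 0.5161 -0.0172  0.075 ] yaw 31.79 q7 -0.379 w 0.0187 68.98236751556396
```

{"api": "play_rows", "payload": {"deltas": [[0, 0, 0, 0, 0, 0.02, 1], [0, 0, 0.0001, 0, 0, 0.04, 1], [0, 0, 0.0001, 0, 0, 0.055, 1], [0, 0, 0.0001, 0, 0, 0.055, 1]]}}

```text
clock: 8.1
position: [0.5162, -0.0173, 0.075]
tool_rot: [3.14, -0.004, 0.439]
force: [11.9, 2.6, 2.6]
grip_width: 0.0184
finger_force: 69.2
```

```bash
python3 m.py; python3 m.py
```

```text
Mz [0.54  0.553 0.587 0.552] 0.558 F [11.8  2.2  1.4] Mxy [ 0.62 -2.45]
8.25 [ 0.5162 -0.0172  0.075 ] yaw 25.2 q7 -0.466 w 0.0184 69.14670825004578
Mz [0.552 0.532 0.54  0.502] 0.531 F [12.1  1.8  0.9] Mxy [ 0.61 -2.47]
8.4 [ 0.5162 -0.0172  0.075 ] yaw 25.19 q7 -0.466 w 0.0188 69.14577841758728
```

{"api": "play_rows", "payload": {"deltas": [[0, 0, 0, 0, 0, 0, 0], [0, 0, 0, 0, 0, 0, 0], [0, 0, 0, 0, 0, 0, 0], [0, 0, -0.05, 0, 0, 0, 0], [0, 0, -0.14, 0, 0, 0, 0], [0, 0, -0.24, 0, 0, 0, 0], [0, 0, -0.34, 0, 0, 0, 0], [0, 0, -0.34, 0, 0, 0, 0]]}}

```text
clock: 9.2
position: [0.5156, -0.0184, 0.2492]
tool_rot: [3.14, -0.006, 0.438]
force: [0.6, 0.6, -0.8]
grip_width: 0.0856
finger_force: 0.0
```

```bash
python3 go.py .479 .350 .245
python3 - <<'E'
from h import *
print(get_calibration("wrist")["xyz"]);np.save("w3.npy",get_calibration("wrist"));save("w3",grab_frame("wrist"))
E
```

```text
delta [ 0.246  -0.6983  0.0087] [0. 0. 0.] yaw [ 3.1398 -0.0064  0.4378] pos [ 0.5156 -0.0184  0.2492] q [-0.8   0.51  1.02  1.9  -0.52  1.01 -0.68] t 9.2 M [ 0.012 -0.029 -0.012] F [ 0.58  0.6  -0.76]
[0.58815518 0.0158475  0.39362274]
```

View pics/w3.png

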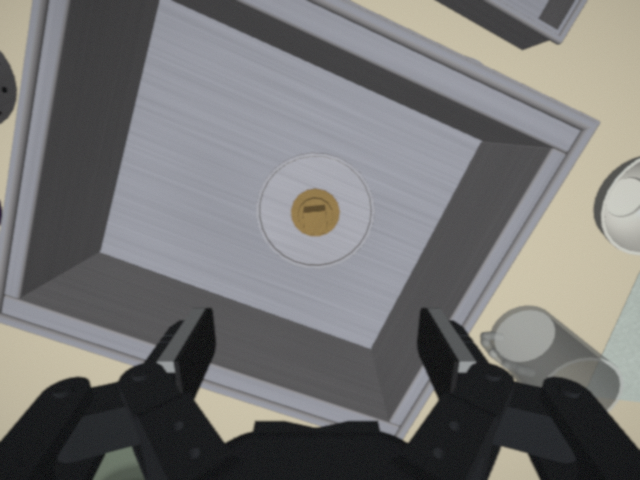

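Wrist view: plug at (314,212) within the lip centred near (315,210). The head has sprung back about 5°, as its wind-up predicts.

{"api": "play_rows", "payload": {"deltas": [[0.246, -0.698, 0, 0, 0, -0.75, 0], [0.246, -0.698, 0, 0, 0, -0.75, 0], [0.246, -0.698, 0, 0, 0, -0.75, 0], [0.246, -0.698, 0, 0, 0, -0.75, 0], [0.246, -0.698, 0, 0, 0, -0.75, 0], [0.246, -0.698, 0, 0, 0, -0.75, 0], [0.246, -0.698, 0, 0, 0, -0.75, 0], [0.246, -0.698, 0, 0, 0, -0.75, 0], [0.246, -0.698, 0, 0, 0, -0.75, 0], [0.246, -0.698, 0, 0, 0, -0.75, 0]]}}

```text
clock: 10.25
position: [0.4762, 0.3509, 0.2427]
tool_rot: [-3.139, 0.001, 1.946]
force: [-0.4, -0.3, 0.3]
grip_width: 0.0854
finger_force: 0.0
```

```bash
python3 go.py .479 .350 .245 2.0
python3 - <<'E'
from h import *
c=np.load("w3.npy",allow_pickle=True).item();im=cv2.imread("pics/w3.png")
g=cv2.GaussianBlur(cv2.cvtColor(im,cv2.COLOR_BGR2GRAY),(3,3),0);P=[]
for a in np.radians(range(0,360,5)):
    r=np.arange(50,64,.5);x=(315+r*np.cos(a)).astype(np.float32);y=(210+r*np.sin(a)).astype(np.float32)
    v=cv2.remap(g,x[None],y[None],1)[0];i=v.argmin();P.append((x[i],y[i]))
W=np.array([onz(c,*p,.059)[:2] for p in P])
for _ in range(4):
    A=np.c_[2*W,np.ones(len(W))];s=np.linalg.lstsq(A,(W**2).sum(1),rcond=None)[0];r=np.sqrt(s[2]+s[0]**2+s[1]**2)
    e=abs(np.hypot(*(W-s[:2]).T)-r);W=W[e<max(2*np.median(e),.0005)]
print("drain",s[:2],r,len(W))
E
```

```text
delta [-0.0037  0.0046 -0.0045] [-0.0011  0.0003 -0.0259] yaw [-3.1393e+00  8.0000e-04  1.9458e+00] pos [0.4762 0.3509 0.2427] q [-1.13  0.52  0.58  1.7  -0.32  1.02 -0.06] t 10.25 M [-0.013 -0.028 -0.049] F [-0.37 -0.33  0.3 ]
drain [ 0.51715096 -0.01679499] 0.05555202273659353 33
```

Run:
```python
from h import *
c=get_calibration("wrist");im=grab_frame("wrist");save("w4",im);s=observe();print(s["position"])
g=cv2.cvtColor(im,cv2.COLOR_RGB2GRAY);u,v=map(int,proj(c,[.479,.35,.08]));print(u,v)
m=(g<45).astype(np.uint8);n,l,st,ce=cv2.connectedComponentsWithStats(m)
for i in range(1,n):
    if st[i,4]>150: print(st[i],ce[i],onz(c,*ce[i],.078))
```

```text
[0.47642321 0.3503711  0.24303108]
318 220
[  87    0  101   68 2465] [158.73144016  38.24989858] [0.31022538 0.43991538 0.078     ]
[320   0  32  29 741] [335.21052632  12.07422402] [0.43069385 0.50619344 0.078     ]
[ 280    2  106   83 1141] [324.70026293  64.43558282] [0.43669451 0.46997766 0.078     ]
[ 453   13  168   51 2875] [544.42469565  36.06886957] [0.58704353 0.55041567 0.078     ]
[ 186  114   56   95 1041] [226.17771374 156.30643612] [0.38493969 0.37339929 0.078     ]
[ 541  122   99   45 1405] [599.54163701 147.93238434] [0.67678849 0.49585966 0.078     ]
[152 153  37  31 829] [169.86731001 168.65983112] [0.34273491 0.34557366 0.078     ]
[310 203  23  26 500] [321.004 215.6  ] [0.47954673 0.35471899 0.078     ]
[    0   309   640   171 51929] [317.28974176 427.40191415] [0.56585006 0.1272791  0.078     ]
[ 225  361  117   55 1506] [284.67994688 382.36918991] [0.51122732 0.17128812 0.078     ]
```

View pics/w4.png

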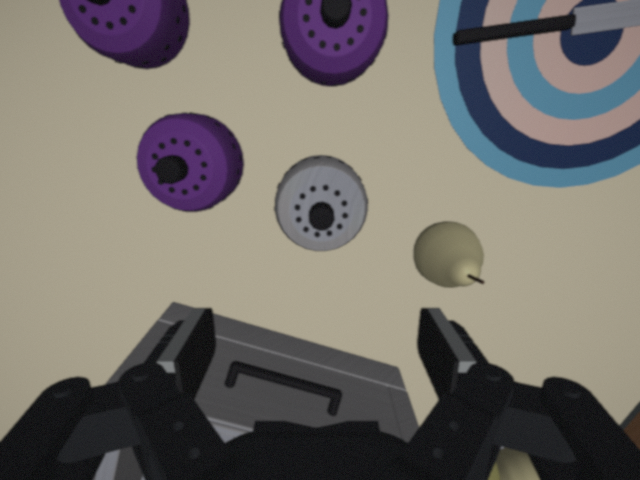

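Wrist view: the grey strainer's knob is at (321,216), clear of the purple ones and the pear.

{"api": "play_rows", "payload": {"deltas": [[0.001, 0.007, 0.1, 0, 0, 0, 0], [0.001, 0.007, 0.2, 0, 0, 0, 0], [0.001, 0.007, 0.28, 0, 0, 0, 0], [0.001, 0.007, 0.33, 0, 0, 0, 0], [0.001, 0.007, 0.352, 0, 0, 0, 0], [0.001, 0.007, 0.352, 0, 0, 0, 0.4], [0.001, 0.007, 0.352, 0, 0, 0, 0.4]], "newtons": 40}}

```text
clock: 11.0
position: [0.4806, 0.3523, 0.0692]
tool_rot: [3.141, -0.0, 1.937]
force: [0.4, -0.0, 0.7]
grip_width: 0.0594
finger_force: 0.0
```

```bash
python3 go.py .4795 .352 .067
python3 - <<'E'
from h import *
save("w5",grab_frame("wrist"))
E
```

```text
delta [ 0.0002 -0.0023  0.0045] [0. 0. 0.] yaw [ 3.1408e+00 -2.0000e-04  1.9371e+00] pos [0.4806 0.3523 0.0692] q [-1.03  0.74  0.44  1.81 -0.47  0.69  0.05] t 11.0 M [ 0.027  0.02  -0.027] F [ 0.44 -0.04  0.67]
```

View pics/w5.png

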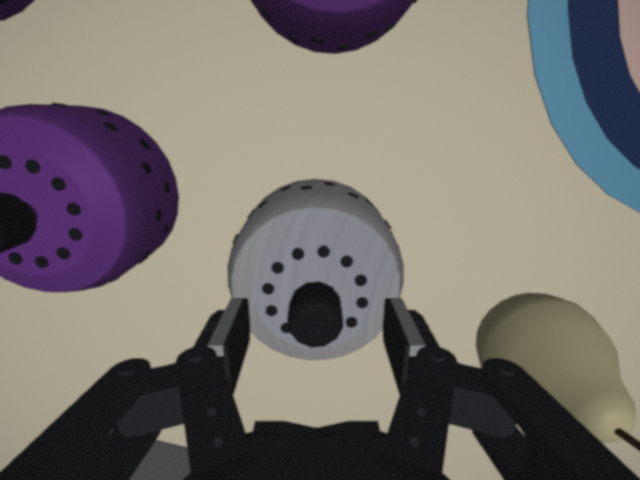

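Knob centred between the fingers (column 315 vs 316). I'll check its position along tool x by projection.

Run:
```python
from h import *
c=get_calibration("wrist");p=observe()["position"];print(p)
print(proj(c,[p[0],p[1],.086]))
im=cv2.imread("pics/w5.png");g=cv2.cvtColor(im,cv2.COLOR_BGR2GRAY)
for v in(290,300,310,318,325,335,342,346,350): 
    x=np.nonzero(g[v,270:365]<62)[0]; print(v,x.min()+270 if len(x) else 0,x.max()+270 if len(x) else 0,len(x))
for v in(315,318,320,322):
  w=onz(c,315,v,.086); print(v,w,np.r_[-.36,.93]@(w-p)[:2])
```

```text
[0.48074409 0.35251427 0.06959624]
(np.float64(315.0572409917128), np.float64(329.0406607998784))
290 270 333 41
300 291 364 56
310 270 340 59
318 288 354 61
325 282 354 67
335 293 337 45
342 301 329 29
346 311 316 6
350 0 0 0
315 [0.47836524 0.35865509 0.086     ] 0.006567349803365212
318 [0.4788632  0.35735577 0.086     ] 0.00517972298716534
320 [0.47919684 0.3564852  0.086     ] 0.004249980560782276
322 [0.47953183 0.35561112 0.086     ] 0.0033164855083999264
```

{"api": "play_rows", "payload": {"deltas": [[0.006, -0.001, 0.004, 0, 0, 0, 0.4], [0.006, -0.001, 0.004, 0, 0, 0, 0.6], [0.006, -0.001, 0.004, 0, 0, 0, 1], [0.006, -0.001, 0.004, 0, 0, 0, 1], [0.006, -0.001, 0.004, 0, 0, 0, 1], [0.006, -0.001, 0.004, 0, 0, 0, 1], [0.006, -0.001, 0.004, 0, 0, 0, 1]], "newtons": 35}}

```text
clock: 11.75
position: [0.4789, 0.3552, 0.0668]
tool_rot: [3.141, -0.001, 1.938]
force: [-0.7, 2.5, 6.5]
grip_width: 0.0226
finger_force: 34.7
```

{"api": "play_rows", "payload": {"deltas": [[0, 0, -0.03, 0, 0, 0, 1], [0, 0, -0.1, 0, 0, 0, 1], [0, 0, -0.2, 0, 0, 0, 1], [0, 0, -0.3, 0, 0, 0, 1], [0, 0, -0.38, 0, 0, 0, 1], [0, 0, -0.42, 0, 0, 0, 1], [0, 0, -0.42, 0, 0, 0, 1], [0, 0, -0.42, 0, 0, 0, 1]]}}

```text
clock: 12.55
position: [0.4782, 0.3545, 0.2764]
tool_rot: [-3.141, -0.0, 1.938]
force: [-0.8, -0.2, -2.7]
grip_width: 0.0224
finger_force: 35.0
```

```bash
python3 go.py .5153 -.0169 .28 1.9371
python3 - <<'E'
from h import *
s=observe();print(s["grip_width"],s["finger_force"])
E
```

```text
delta [-0.7199 -0.1976 -0.0073] [-0.0001 -0.0001  0.0005] yaw [-3.1413e+00 -1.0000e-04  1.9382e+00] pos [0.4782 0.3545 0.2764] q [-1.15  0.49  0.61  1.65 -0.31  1.09 -0.09] t 12.55 M [-0.032 -0.     0.02 ] F [-0.8  -0.18 -2.71]
0.022431123259600408 34.99209548172075
```

{"api": "play_rows", "payload": {"deltas": [[-0.04, -0.011, 0, 0, 0, 0, 1], [-0.11, -0.03, 0, 0, 0, 0, 1], [-0.19, -0.052, 0, 0, 0, 0, 1], [-0.28, -0.077, 0, 0, 0, 0, 1], [-0.37, -0.102, 0, 0, 0, 0, 1], [-0.46, -0.126, 0, 0, 0, 0, 1], [-0.55, -0.151, 0, 0, 0, 0, 1], [-0.63, -0.173, 0, 0, 0, 0, 1], [-0.69, -0.19, 0, 0, 0, 0, 1], [-0.72, -0.198, 0, 0, 0, 0, 1]]}}

```text
clock: 13.55
position: [0.5144, -0.0204, 0.2755]
tool_rot: [-3.139, 0.0, 1.934]
force: [0.1, 1.7, -2.3]
grip_width: 0.0226
finger_force: 35.0
```

{"api": "play_rows", "payload": {"deltas": [[0, 0, 0, 0, 0, 0, 1], [0, 0, 0, 0, 0, 0, 1], [0, 0, 0, 0, 0, 0, 1]]}}

```text
clock: 13.85
position: [0.5152, -0.016, 0.2758]
tool_rot: [-3.141, -0.0, 1.939]
force: [-0.4, 0.3, -1.7]
grip_width: 0.0224
finger_force: 35.0
```

```bash
python3 go.py .5153 -.0169 .133 1.9371
python3 - <<'E'
from h import *
s=observe();print(s["grip_width"],s["finger_force"]);im=grab_frame("wrist");save("w6",im)
E
```

```text
delta [-2.000e-03 -1.000e-04  2.856e-01] [-0.0005 -0.0002  0.001 ] yaw [-3.1405e+00 -4.0000e-04  1.9392e+00] pos [ 0.5152 -0.016   0.2758] q [-0.61  0.36  0.69  1.86 -0.27  1.02  0.56] t 13.85 M [0.033 0.041 0.018] F [-0.37  0.26 -1.68]
0.022398362634155233 34.993652126868255
```

View pics/w6.png

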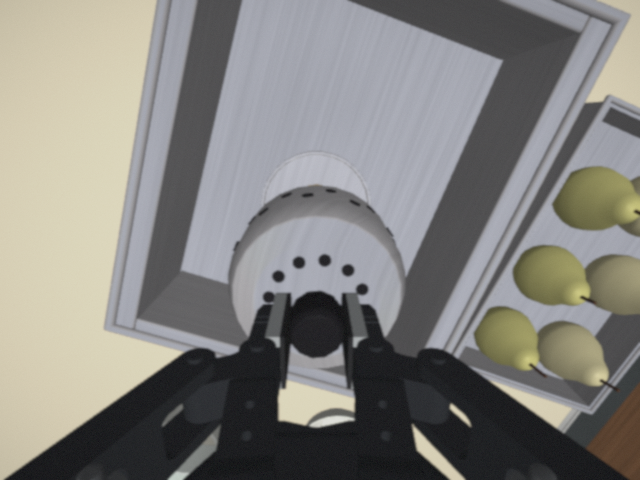

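Strainer upright in the grip over the drain, knob at (316,323). Now I lower it to about 1 cm above the seat.

{"api": "play_rows", "payload": {"deltas": [[-0.002, 0, 0.04, 0, 0, 0, 1], [-0.002, 0, 0.1, 0, 0, 0, 1], [-0.002, 0, 0.17, 0, 0, 0, 1], [-0.002, 0, 0.23, 0, 0, 0, 1], [-0.002, 0, 0.27, 0, 0, 0, 1], [-0.002, 0, 0.284, 0, 0, 0, 1], [-0.002, 0, 0.284, 0, 0, 0, 1], [-0.002, 0, 0.284, 0, 0, 0, 1], [-0.002, 0, 0.284, 0, 0, 0, 1]]}}

```text
clock: 14.8
position: [0.5165, -0.0175, 0.1354]
tool_rot: [3.14, 0.0, 1.939]
force: [-0.5, -0.0, -1.9]
grip_width: 0.0223
finger_force: 35.0
```

```bash
python3 go.py .5153 -.0169 .124
python3 - <<'E'
from h import *
c=get_calibration("wrist");im=grab_frame("wrist");save("w7",im);print(proj(c,[.5153,-.0169,.061]),proj(c,[.5153-.02,-.0169+.05,.061]))
E
```

```text
delta [ 0.0019 -0.0018  0.0227] [0. 0. 0.] yaw [3.1401e+00 3.0000e-04 1.9386e+00] pos [ 0.5165 -0.0175  0.1354] q [-0.49  0.56  0.56  1.99 -0.44  0.71  0.71] t 14.8 M [-0.015  0.029 -0.001] F [-0.49 -0.   -1.89]
(np.float64(313.82269178621675), np.float64(251.65740414116684)) (np.float64(312.55069004851856), np.float64(168.70483369525627))
```

View pics/w7.png

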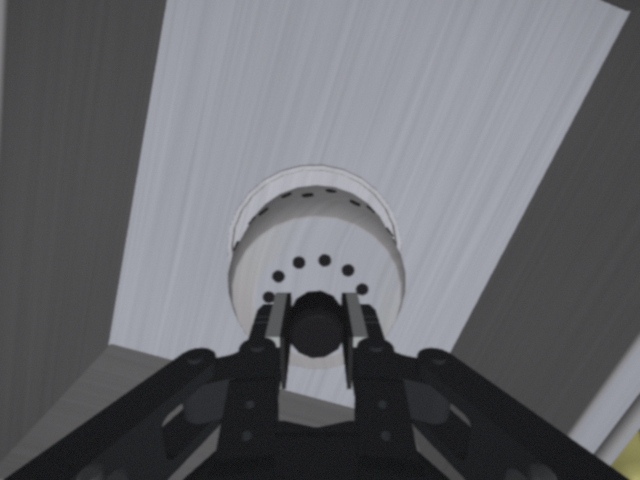

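Lip arc's outer edge peaks at (315,164), and the strainer's far edge is near (316,186).

Run:
```python
from h import *
c=get_calibration("wrist");p=observe()["position"][:2];t=np.r_[np.cos(1.9386),np.sin(1.9386)];y=np.r_[t[1],-t[0]]
L=onz(c,315,164,.061)[:2]-t*.0565; print("drain",L,"rel x,y",t@(L-p),y@(L-p))
for z in(.0685,.075): S=onz(c,316,186,z)[:2]-t*.048; print("strainer",S,t@(S-p),y@(S-p))
A,B=onz(c,230,240,.061)[:2],onz(c,398,240,.061)[:2];print("lip mid y",y@((A+B)/2-p),np.linalg.norm(A-B))
A,B=onz(c,229,280,.08)[:2],onz(c,405,280,.08)[:2];print("str mid y",y@((A+B)/2-p),np.linalg.norm(A-B))
```

```text
drain [ 0.51592254 -0.01644057] rel x,y 0.0011248936711066387 -8.825592034550453e-05
strainer [ 0.51778567 -0.01961224] -0.0025045715005533437 0.0005098313253286253
strainer [ 0.51738451 -0.0185998 ] -0.0014155994227065926 0.0004995406071497354
lip mid y -0.0007505400435760291 0.10924683381747707
str mid y 0.0011431414878449446 0.10854185683980681
```

{"api": "play_rows", "payload": {"deltas": [[0.005, -0.002, 0, 0, 0, 0, 1], [0.005, -0.002, 0.002, 0, 0, 0, 1], [0.005, -0.002, 0.004, 0, 0, 0, 1], [0.005, -0.002, 0.006, 0, 0, 0, 1], [0.005, -0.002, 0.008, 0, 0, 0, 1], [0.005, -0.002, 0.01, 0, 0, 0, 1], [0.005, -0.002, 0.012, 0, 0, 0, 1], [0.005, -0.002, 0.014, 0, 0, 0, 1], [0.005, -0.002, 0.016, 0, 0, 0, 1], [0.005, -0.002, 0.016, 0, 0, 0, 1]]}}

```text
clock: 15.85
position: [0.514, -0.0157, 0.1262]
tool_rot: [-3.141, -0.0, 1.938]
force: [-0.5, 0.3, -2.2]
grip_width: 0.0223
finger_force: 35.0
```

{"api": "play_rows", "payload": {"deltas": [[0, 0, 0.001, 0, 0, 0, 1], [0, 0, 0.002, 0, 0, 0, 1], [0, 0, 0.003, 0, 0, 0, 1]]}}

```text
clock: 16.15
position: [0.5141, -0.0157, 0.1248]
tool_rot: [3.142, 0.0, 1.938]
force: [0.1, -0.1, -2.2]
grip_width: 0.0223
finger_force: 35.0
```

{"api": "play_rows", "payload": {"deltas": [[0, 0, 0.001, 0, 0, 0, 1], [0, 0, 0.002, 0, 0, 0, 1], [0, 0, 0.002, 0, 0, 0, 1]]}}

```text
clock: 16.45
position: [0.5142, -0.0156, 0.1239]
tool_rot: [3.141, 0.0, 1.938]
force: [1.2, 1.1, 0.2]
grip_width: 0.0227
finger_force: 35.2
```

{"api": "play_rows", "payload": {"deltas": [[0, 0, 0.001, 0, 0, 0, 1], [0, 0, 0.0015, 0, 0, 0, 1], [0, 0, 0.0015, 0, 0, 0, 1]]}}

```text
clock: 16.75
position: [0.5144, -0.0156, 0.1237]
tool_rot: [3.141, -0.0, 1.938]
force: [-3.5, 1.1, 15.2]
grip_width: 0.0222
finger_force: 36.6
```

Contact at the expected height. I ease off, release and rise.

{"api": "play_rows", "payload": {"deltas": [[0, 0, -0.001, 0, 0, 0, 1], [0, 0, -0.001, 0, 0, 0, 1], [0, 0, -0.001, 0, 0, 0, 0.55], [0, 0, -0.001, 0, 0, 0, 0.5], [0, 0, -0.001, 0, 0, 0, 0.5], [0, 0, -0.03, 0, 0, 0, 0.5], [0, 0, -0.09, 0, 0, 0, 0.5], [0, 0, -0.16, 0, 0, 0, 0.5], [0, 0, -0.24, 0, 0, 0, 0.5], [0, 0, -0.3, 0, 0, 0, 0.5]]}}

```text
clock: 17.75
position: [0.5141, -0.016, 0.2752]
tool_rot: [3.141, 0.0, 1.938]
force: [-0.4, 1.0, -0.2]
grip_width: 0.0429
finger_force: 0.0
```

Run:
```python
from h import *
c=get_calibration("wrist");w=grab_frame("wrist");s=grab_frame("side")
a=cv2.resize(w,(400,300));b=cv2.resize(s[160:430,230:560],(400,300));save("fin",np.hstack([a,b]));print(observe()["position"],observe()["grip_width"])
```

```text
[ 0.51544803 -0.01589716  0.27646317] 0.04302282633805334
```

View pics/fin.png

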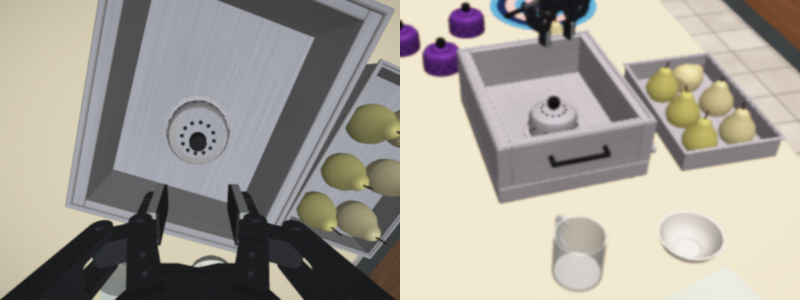

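Strainer stands upright in the drain at (198,135), and the jug and bowl are undisturbed. The seating height, about 2 mm above the well floor, matches the flange base rather than the lip.

```bash
python3 -c "
from workcell import *
print(job_done())"
```

```text
the job is handed in; nothing more can be done
None
```

I screwed the plug in to about 0.54 N m measured at the wrist, set the strainer down over it inside the drain's lip, left the jug, pear and bowl untouched, and handed the job in at about 18 s; no verdict came back.

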